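Couple a pressure gauge to the bench air outlet

ROBOT

A 7-joint arm with a two-finger parallel gripper is mounted at the origin on the work surface. World frame = base frame: x ahead of the robot, y to its left, z up, the work surface at z = 0. Lengths are in m, angles in rad, forces in N, time in s.
With the tool pointing down it reaches from about 0.425 to 0.925 m from the base axis. Payload 6.8 kg.
Tool frame: the origin (TCP) lies midway between the tips of the shut fingers; the grasp point (between the pads) lies 19 mm behind it (r.grip_point_offset is the distance from the TCP to the grasp point, in m); z points along the fingers, y is the direction in which the jaws open and shut (so a half turn about z gives the same grasp; the last joint's range is limited). The gripper opens to 85 mm and grips with 20 to 120 N. Pads are 22 mm wide; open, the fingers measure 114 mm over their backs; the gripper's body (76 mm by 85 mm) begins 54 mm behind the grasp point. The pads swing forward as they close: fully open they stand 13 mm farther back than shut.
Start: joints at [1.131, 0.477, 0.022, 1.555, -0.011, 1.109, -0.083], TCP at [0.22, -0.638, 0.231] pointing down, gripper open.
Joint ranges: [-2.96, 2.96], [-0.34, 2.1], [-1.41, 1.46], [0.24, 2.44], [-1.37, 4.51], [0.17, 1.92], [-2.96, 2.96]. Speed limits (rad/s): [2.39, 2.39, 3.14, 3.14, 3.14, 3.14, 3.14].

INTERFACE

Orientations are given as a rotation vector (axis times angle).
In Python, from bench import r, grab_frame, camera_params gives the robot as it stands.
- The arm moves only by the tool carry_out, never from a script. Its argument "motion" is text: rows parted by semicolons, each of 5 numbers parted by spaces: the closure, from 0 (fully open) to 1 (shut), then the shift along the tool's x, y, z in mm, then the turn about the tool's z in rad. In form: fingers dx dy dz twist; .... A call has exactly 8 rows; each row shifts and turns the commanded pose from where the row before left it, along the tool's axes as they then stand; what a row does not reach is not made up. A row lasts 1/8 s, in which the tool goes at most 62.5 mm and 10.7 degrees, less where a joint would pass 70% of its speed; a pose out of reach is approached as far as the arm can. A call with a gripper value outside its range is refused whole. The fingers move at their own pace and stop on an object; "newtons" is the grip in N (left out, the last holds). Time passes only in rows, so rows that do not move let the fingers close, or fill a call up. It gives the time, the measured TCP pose, the force and the opening at its end, in the units of the state.
- r.get_obs(): the state, without advancing time (a new reading comes with each control period).
- grab_frame(name): name is "scene" or "side" or "wrist"; returns the picture (384x512x3 uint8, red, green, blue); there is no depth.
- camera_params(name): a dict with "fx", "fy", "cx", "cy" (pixels), "k1" (the pictures are not rectified: a ray, as slopes to the right and down, at radius r is drawn at 1 + k1 r^2 times it, then the intrinsics apply), "eye" and "attitude" of the camera in the world. Camera axes: x right, y down, z forward; pixel columns grow to the right and rows downward; lengths in m; the calibration is good to about 2 mm. A picture is of the moment at which its call begins: read the wrist's pose just before it. camera_params takes no time and is no camera call; for the wrist camera it gives the pose at the moment of the call.
- r.hand_in(): hands the job in, once; it reports no verdict.
The state is a dict: "clock": time; "joints": joint angles; "qvel": joint speeds; "tau": joint torques, N m; "tcp_pos": TCP position; "orientation": TCP orientation; "contact_force": force on the tool from outside, world axes, zero at the start; "moment": the same for the moment, N m; "grip_width": finger opening in m.
Only numpy, scipy, OpenCV 4.12 (cv2) and the standard library are available. Lean on these libraries where they do the work, as an engineer would, in place of code of your own. Each camera call takes 0.05 s, during which the arm holds its last target.

TASK

Take the blue pressure gauge from the wooden rack and stand its stem in the mouth of the quick coupler on the bench air outlet. Then pull the coupler's sleeve back (down) by its orange tabs until the gauge drops fully home, and let the sleeve spring forward again so that the gauge is locked. Leave the red gauge in the rack and the screwdriver and brass weight where they are.

Things in the scene. Friction and masses are not known exactly. Their poses are not given: they have to be found in the camera images.
- blue_gauge_head (a point): Loose pressure gauge, 0.11-0.22 kg: blue round head, white dial on top, brass stem down. This point is the centre of the head, 46 mm diameter, 22 mm high; z up the axis, yaw means nothing. Below the head a shoulder, 28 mm diameter, 8 mm high (underside 19 mm below this point), then the stem. Starts in either hole of the rack, shoulder on the rack's top (head centre 64 mm above the bench).
- red_gauge_head (a point): The same gauge with a red head, in the rack's other hole; this point is the centre of its head. To be left alone.
- rack: Fixed pine block, 40 mm (its x) by 190 mm (its y) by 45 mm high; origin at the centre of its underside. Two holes, 25 mm wide and 35 mm deep, at y = -55 and +55 mm along its own y axis; the gauges stand in them.
- coupler_mouth (a point): Centre of the upward mouth of the brass coupler, fixed, 100 mm above the bench; z points up, y along the line of the two sleeve tabs. Bore 21 mm diameter, 35 mm deep; tube 31 mm outside, on a grey block 100 (x) by 90 (y) by 50 mm high. When the gauge is home its shoulder lies on the mouth, tip 30 mm deep, head centre 19 mm above the mouth.
- sleeve (a joint): Travel of the coupler's sleeve (m): 0 = forward (up), 0.012 = fully pulled back (down, at its stop). A spring returns it: 4.5 N at 0, 10 N at full travel. Aluminium ring, 41 mm diameter, round the tube, with two flat orange arms (26 mm wide, top 4 mm below the mouth) each ending in a raised tab. If let go before the gauge is home, the dogs clamp the stem and it stays part-way back.
- sleeve_tab_left (a point): Centre of the top of the sleeve's orange tab on the mouth's +y side, 65 mm from the axis, 12 mm above the mouth when forward; moves down with the sleeve. A block 26 mm wide (x), 32 mm long (y, 48 to 80 mm off the axis), 23 mm high: push it down with closed fingers, or pinch it across its width and draw it down. One tab is enough.
- sleeve_tab_right (a point): The same tab on the mouth's -y side.
- screwdriver_mid (a point): Loose screwdriver lying on the bench beyond the work, about 200 mm long, near its middle. To be left alone.
- weight_mid (a point): Loose brass weight, 36 mm diameter, 43 mm high, standing on the bench; centre. To be left alone.
- blue_gauge_tip (a point): Tip of the blue gauge's brass stem, 49 mm below the head's centre on its axis. The stem is 18 mm in diameter, 30 mm from tip to shoulder, with a 1 mm chamfer at the tip and a locking groove (9 mm core) 7 to 16 mm above the tip.
- coupler_stop (a point): Point on the bore's axis, 16 mm below the mouth, level with the flat tops of four steel dogs that stick into the bore. A stem put in stands on them (head centre 33 mm above the mouth) and cannot be pushed past. Pulling the sleeve back withdraws them (clear at 7 to 10 mm of sleeve travel); the gauge then drops 14 mm home by its own weight. Sleeve forward again, they lock in its groove.

How it is judged:
By the outcome, as a careful person would: the job done as asked, in the order asked, and still so for the second after the job is handed in, with the robot touching nothing.
It also fails if it takes over 46 s, if anything falls off the work surface, if the arm or the gripper's body presses on something with over 40 N, if the wrist force passes 120 N, or if a joint passes its speed limit or range.

## Working session

There is one attempt and no reset: what is moved stays moved. The work goes in short steps, Python scripts to look and compute and a tool call to move; the robot and the scene stay as the last step left them, time stands still between calls to the robot, and variables do not carry over. Pictures are saved under pics/ and viewed, and the job is handed in when it is done.

Besides the shell and the picture viewer there is one more tool, called after "Emit:" by a JSON object that holds its "method" and its "body", one argument or row to a line. carry_out: Moves the arm, as the interface text tells. Its arguments: {"type":"object","properties":{"motion":{"type":"string"},"newtons":{"type":"number"}},"required":["motion"]}

```bash
ls; mkdir -p pics
python3 - <<'E'
from bench import r, grab_frame, camera_params
import cv2
print(r.get_obs())
for n in ("scene","side"):
    print(n,camera_params(n))
    cv2.imwrite(f"pics/{n}0.png",grab_frame(n)[:,:,::-1])
E
```

```text
pics
{'clock': 0.0, 'joints': array([ 1.1308833 ,  0.47776659,  0.02234747,  1.55643454, -0.01151072,
        1.10933484, -0.08308706]), 'qvel': array([-0.00069995, -0.00093871, -0.00010374,  0.00037953,  0.00035595,
       -0.00076208, -0.00047777]), 'tau': array([-3.41217101e-04, -5.96443641e+01,  1.60762109e+00, -2.81197894e+01,
        1.23248465e-02,  9.29052767e-03,  4.06629184e-06]), 'tcp_pos': array([ 0.21967748, -0.63762536,  0.23035549]), 'orientation': array([-3.09670918e+00, -5.18567190e-01,  6.67603797e-04]), 'contact_force': array([-0.12843327,  0.73514981,  0.06138648]), 'moment': array([ 0.00772576, -0.00294328, -0.01633505]), 'grip_width': 0.08515413542695992}
scene {'fx': 384.4781601779676, 'fy': 384.4781601779676, 'cx': 258.93994313133226, 'cy': 197.01001917329086, 'k1': -0.0567301833989939, 'eye': array([ 1.21878826, -0.3253665 ,  0.71223692]), 'attitude': array([-2.01837555, -1.22304946,  0.52838752])}
side {'fx': 415.4267611373887, 'fy': 415.4267611373887, 'cx': 250.6411405314864, 'cy': 191.63387332374634, 'k1': -0.07304760254759737, 'eye': array([0.33304912, 0.66429605, 0.5549777 ]), 'attitude': array([-0.5272374 ,  2.54646985, -1.41358345])}
```

View pics/scene0.png

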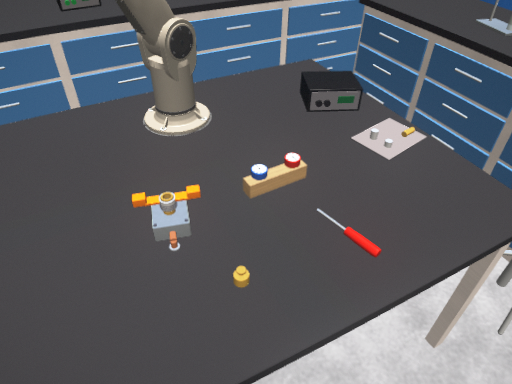

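View pics/side0.png

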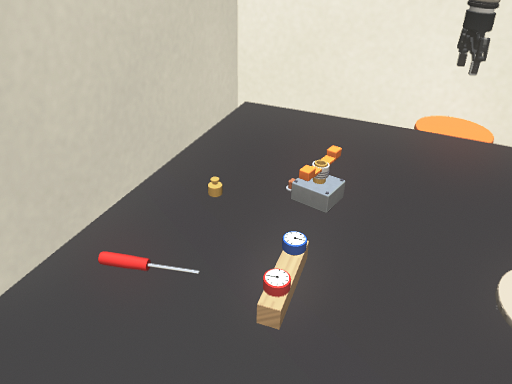

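The scene view shows the blue gauge at about (259,172), the red one at (292,160), the coupler mouth at (167,198) and the tabs at (139,200) and (193,192). In the side view blue is at (294,242), the mouth at (321,164) and the tabs at (307,172) and (334,152). Next I'll measure these.

```bash
cat > h.py <<'E'
import numpy as np, cv2
from scipy.spatial.transform import Rotation as R
from bench import r, grab_frame, camera_params
def ray(p,uv):
    K=np.array([[p['fx'],0,p['cx']],[0,p['fy'],p['cy']],[0,0,1.]])
    q=cv2.undistortPoints(np.array([[uv]],float),K,np.array([p['k1'],0,0,0]))[0,0]
    return R.from_rotvec(p['attitude']).apply([q[0],q[1],1.])
def onz(p,uv,z):
    d=ray(p,uv); return p['eye']+d*(z-p['eye'][2])/d[2]
def tri(ps,uvs):
    A=np.zeros((3,3));b=np.zeros(3)
    for p,uv in zip(ps,uvs):
        d=ray(p,uv);d/=np.linalg.norm(d);M=np.eye(3)-np.outer(d,d);A+=M;b+=M@p['eye']
    return np.linalg.solve(A,b)
def proj(p,X):
    K=np.array([[p['fx'],0,p['cx']],[0,p['fy'],p['cy']],[0,0,1.]])
    Rm=R.from_rotvec(p['attitude']).as_matrix()
    c=Rm.T@(np.asarray(X)-p['eye'])
    return cv2.projectPoints(c.reshape(1,1,3),np.zeros(3),np.zeros(3),K,np.array([p['k1'],0,0,0]))[0].ravel()
def blobs(img,lo,hi,amin=15):
    h=cv2.cvtColor(img,cv2.COLOR_RGB2HSV); m=cv2.inRange(h,lo,hi)
    n,l,s,c=cv2.connectedComponentsWithStats(m)
    return [(s[i,4],c[i].round(2),s[i,:4]) for i in range(1,n) if s[i,4]>=amin],m
E
python3 - <<'E'
from h import *
for n in ("scene","side"):
    im=cv2.imread(f"pics/{n}0.png")[:,:,::-1].copy(); p=camera_params(n)
    for nm,lo,hi in (("blue",(108,150,60),(125,255,255)),("orange",(8,200,150),(22,255,255)),("brightor",(8,200,235),(22,255,255)),("white",(0,0,200),(180,60,255))):
        for b in blobs(im,lo,hi,20)[0]:
            if 90<b[1][0]<420 and 130<b[1][1]<300: print(n,nm,*b, onz(p,b[1],.075 if nm=="white" else .112).round(4))
S=cv2.imread("pics/scene0.png"); D=cv2.imread("pics/side0.png")
a=cv2.resize(S[145:235,115:235],None,fx=5,fy=5,interpolation=2); b=cv2.resize(D[135:215,280:370],None,fx=5,fy=5,interpolation=2)
cv2.imwrite("pics/za.png",a);cv2.imwrite("pics/zb.png",b)
E
```

```text
scene blue 76 [258.68 174.92] [251 169  16  10] [0.5562 0.0364 0.112 ]
scene orange 119 [191.08 194.2 ] [176 185  24  16] [ 0.5485 -0.1399  0.112 ]
scene orange 139 [141.58 201.24] [132 193  27  14] [ 0.5197 -0.2506  0.112 ]
scene brightor 48 [189.29 192.85] [176 185  24  15] [ 0.542 -0.142  0.112]
scene brightor 33 [137.88 198.  ] [132 193  13   9] [ 0.5048 -0.2553  0.112 ]
scene white 1320 [388.21 138.02] [352 119  73  40] [0.5337 0.498  0.075 ]
scene white 94 [292.16 156.64] [286 153  14   9] [0.4848 0.1822 0.075 ]
scene white 106 [258.78 168.14] [252 164  15   9] [0.4893 0.0728 0.075 ]
scene white 46 [167.04 199.09] [159 193  16  11] [ 0.4975 -0.1878  0.075 ]
scene white 563 [169.18 215.48] [151 201  37  27] [ 0.5553 -0.2012  0.075 ]
scene white 46 [330.78 218.52] [317 209  28  20] [0.7375 0.1332 0.075 ]
scene white 25 [174.32 246.96] [170 243  10   7] [ 0.6539 -0.222   0.075 ]
side blue 54 [294.3  243.17] [283 236  24  11] [0.4727 0.1316 0.112 ]
side white 437 [321.01 184.77] [293 175  49  21] [ 0.493  -0.1348  0.075 ]
side white 29 [114.86 201.72] [104 193  23  18] [0.87  0.11  0.075]
side white 213 [294.07 237.91] [284 232  22  13] [0.4896 0.0726 0.075 ]
side white 109 [172.72 267.93] [148 264  51   9] [0.6514 0.2332 0.075 ]
side white 299 [276.62 277.18] [265 269  24  17] [0.4838 0.1831 0.075 ]
```

View pics/za.png

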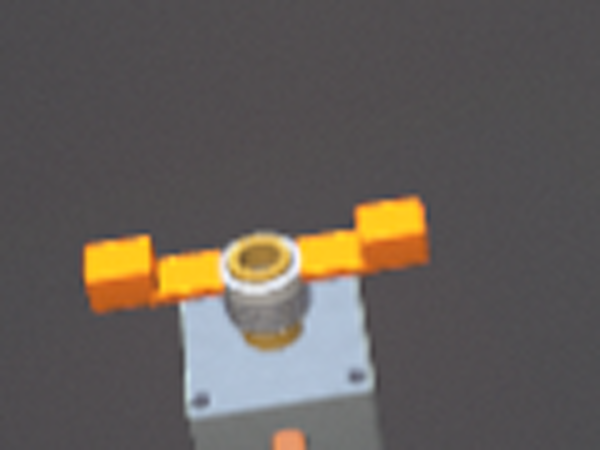

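View pics/zb.png

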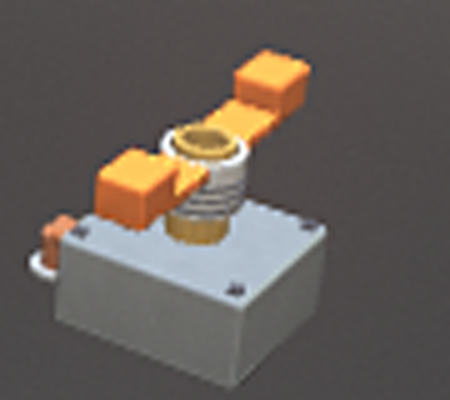

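Run:
```python
from h import *
s=camera_params("scene");d=camera_params("side")
for nm,z,a,b in (("mouth",.1,(166.8,196.2),(320.8,162.8)),("L",.112,(193,188.8),(307,168.6)),("R",.112,(138.4,196.2),(334,148.4))):
    print(nm,onz(s,a,z).round(4),onz(d,b,z).round(4),tri([s,d],[a,b]).round(4))
w=camera_params("wrist");o=r.get_obs();print(w)
T=R.from_rotvec(o['orientation']);print(T.as_matrix().round(3)); print(T.inv().apply(w['eye']-o['tcp_pos']),(T.inv()*R.from_rotvec(w['attitude'])).as_rotvec())
print(T.inv().apply(np.array([.4892,.0727,0])-o['tcp_pos']))
```

```text
mouth [ 0.5156 -0.1905  0.1   ] [ 0.5107 -0.1902  0.1   ] [ 0.5119 -0.1906  0.0985]
L [ 0.5321 -0.1289  0.112 ] [ 0.5271 -0.1282  0.112 ] [ 0.5284 -0.1288  0.1104]
R [ 0.4991 -0.2526  0.112 ] [ 0.4957 -0.254   0.112 ] [ 0.4964 -0.253   0.1114]
{'fx': 280.9848952997503, 'fy': 280.9848952997503, 'cx': 255.95922445706861, 'cy': 189.6519892495981, 'k1': 0.012449554278755505, 'eye': array([ 0.28610982, -0.61603462,  0.37266469]), 'attitude': array([ 2.36451417, -1.68709583, -0.24192428])}
[[ 0.945  0.326 -0.001]
 [ 0.326 -0.945  0.002]
 [-0.    -0.002 -1.   ]]
[ 0.06982716  0.00093001 -0.14225373] [-0.21952514 -0.22146642  1.56022505]
[ 0.48623025 -0.58347226  0.23132683]
```

```bash
cat >> h.py <<'E'
def sim(rows,p=None,psi=None):
    o=r.get_obs()
    p=np.array(o['tcp_pos'] if p is None else p,float)
    T=R.from_rotvec(o['orientation']).as_matrix()
    psi=np.arctan2(T[1,0],T[0,0]) if psi is None else psi
    for dx,dy,dz,t in rows:
        p=p+np.array([np.cos(psi)*dx+np.sin(psi)*dy,np.sin(psi)*dx-np.cos(psi)*dy,-dz])/1e3; psi-=t
    return p,psi
def togo(P,psi_deg):
    o=r.get_obs();T=R.from_rotvec(o['orientation'])
    d=T.inv().apply(np.array(P)-o['tcp_pos'])*1e3
    m=T.as_matrix();psi=np.degrees(np.arctan2(m[1,0],m[0,0]))
    return d.round(1),'psi',round(psi,2),'twist',round(np.radians(-(psi_deg-psi)),4)
E
python3 - <<'E'
from h import *
a=[(55,-20,-5,-.09)]*8
p,s=sim(a);print(p,np.degrees(s),np.hypot(*p[:2]))
for dy in (0,-5,5,-10,10):
    p2,s2=sim([(50,dy,0,-.09)]*6,p,s);print(dy,p2,np.degrees(s2))
E
```

```text
[ 0.46902203 -0.25314382  0.27041962] 60.26377612752192 0.5329760328111944
0 [0.55493206 0.03060418 0.27041962] 91.2034970645864
-5 [0.52655726 0.03919518 0.27041962] 91.2034970645864
5 [0.58330686 0.02201318 0.27041962] 91.2034970645864
-10 [0.49818246 0.04778619 0.27041962] 91.2034970645864
10 [0.61168166 0.01342217 0.27041962] 91.2034970645864
```

Emit:
{"method": "carry_out", "body": {
  "motion": "0 55 -20 -5 -0.09;0 55 -20 -5 -0.09;0 55 -20 -5 -0.09;0 55 -20 -5 -0.09;0 55 -20 -5 -0.09;0 55 -20 -5 -0.09;0 55 -20 -5 -0.09;0 30 -15 -5 -0.09"
}}

```text
clock: 1.1
tcp_pos: [0.46, -0.2736, 0.2713]
orientation: [-2.71, -1.587, -0.001]
contact_force: [-0.4, -0.4, 0.3]
grip_width: 0.0847
```

Run:
```python
from h import *
w=camera_params("wrist");im=grab_frame("wrist");cv2.imwrite("pics/w1.png",im[:,:,::-1])
print(w, proj(w,[.512,-.1905,.1]))
print(r.get_obs()['qvel'].round(3))
print(togo([.4893,.0727,.2],92.7))
```

```text
{'fx': 280.9848952997503, 'fy': 280.9848952997503, 'cx': 255.95922445706861, 'cy': 189.6519892495981, 'k1': 0.012449554278755505, 'eye': array([ 0.49434649, -0.21344647,  0.41359564]), 'attitude': array([ 2.77641008, -0.72681327, -0.10427495])} [260.37928294  80.33365987]
[ 0.03   0.019  0.041 -0.03   0.001 -0.011 -0.038]
(array([ 313.7, -140.5,   72.8]), 'psi', np.float64(61.12), 'twist', np.float64(-0.5512))
```

View pics/w1.png

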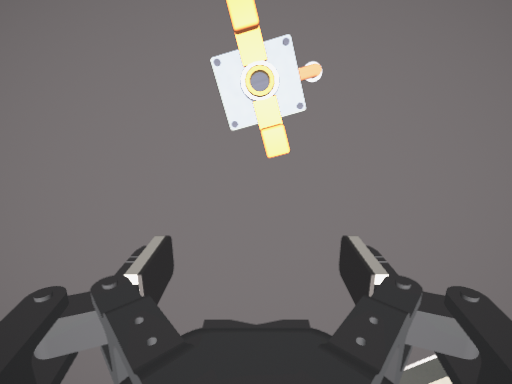

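The wrist view shows the mouth at about (260,80), where the prediction was (260.4,80.3). The tabs are at (243,14) and (275,140). I'll refine these.

Run:
```python
from h import *
im=cv2.imread("pics/w1.png")
o=r.get_obs(); w=camera_params("wrist")
hsv=cv2.cvtColor(im,cv2.COLOR_BGR2HSV)
m=cv2.inRange(hsv,(8,90,80),(32,255,255))
n,l,s,c=cv2.connectedComponentsWithStats(m)
for i in range(1,n):
    if s[i,4]>20: print(s[i],c[i].round(1))
cv2.imwrite("pics/w1z.png",cv2.resize(im[0:170,190:340],None,fx=3.5,fy=3.5,interpolation=2))
g=cv2.cvtColor(im,cv2.COLOR_BGR2GRAY)
d=(g<90).astype(np.uint8); n,l,s,c=cv2.connectedComponentsWithStats(d)
i=l[80,260]; print('bore',s[i],c[i], onz(w,c[i],.1))
```

```text
[226   0  37  41 322] [244.6  22.6]
[249  69  22  16  67] [259.6  74.2]
[300  74  18   7  45] [308.1  76.6]
[258 117  32  41 212] [273.5 138.2]
bore [     0      0    512    384 161448] [255.53216516 160.71658367] [ 0.46677077 -0.25803666  0.1       ]
```

View pics/w1z.png

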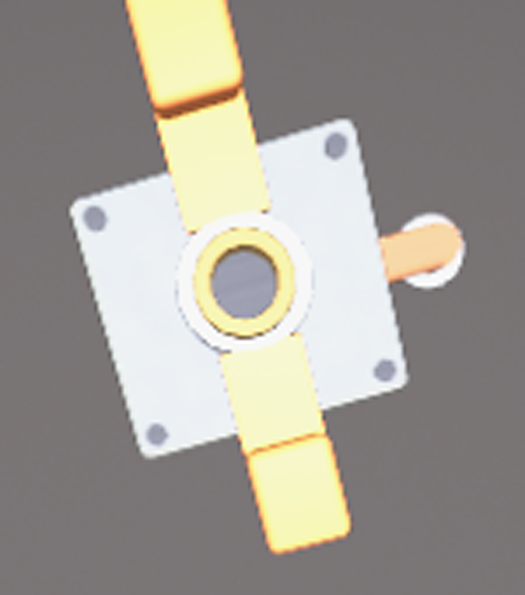

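Run:
```python
from h import *
w=camera_params("wrist")
f=lambda x,y:(190+x/3.5-.36,y/3.5-.36)
m=onz(w,f(244.5,282.5),.1); t=onz(w,f(299.5,494),.112)
print(m,t,np.linalg.norm((t-m)[:2]),np.degrees(np.arctan2(*(m-t)[1::-1])))
a=onz(w,f(200,96+6),.096)
for q in ((160,117),(245,92),(193,233),(270,210),(219,355),(297,335),(245,452),(325,434)): print(onz(w,f(*q),.096).round(4))
for q in ((78,200),(350,120),(405,385),(145,457)): print(onz(w,f(*q),.05).round(4))
p,s=sim([(53,-23.5,8,-.092)]*6);print(p,np.degrees(s))
```

```text
[ 0.51147724 -0.18579956  0.1       ] [ 0.49657909 -0.24756396  0.112     ] 0.06353578416151863 76.43876580090146
[ 0.5117 -0.1345  0.096 ]
[ 0.5364 -0.1408  0.096 ]
[ 0.5049 -0.166   0.096 ]
[ 0.528  -0.1716  0.096 ]
[ 0.4948 -0.2     0.096 ]
[ 0.5186 -0.2065  0.096 ]
[ 0.4877 -0.2296  0.096 ]
[ 0.5125 -0.2369  0.096 ]
[ 0.4773 -0.1319  0.05  ]
[ 0.5689 -0.1549  0.05  ]
[ 0.5478 -0.2395  0.05  ]
[ 0.4541 -0.2164  0.05  ]
[0.41175459 0.07007699 0.2240831 ] 92.74587443740303
```

Run:
```python
from h import *
for a in [(53,-12,10,-.092),(54,-11,10,-.092),(54,-10,10,-.092)]:
  p,s=sim([a]*6);print(a,p,np.degrees(s))
```

```text
(53, -12, 10, -0.092) [0.47736223 0.05163136 0.2120831 ] 92.74587443740303
(54, -11, 10, -0.092) [0.48467122 0.0557324  0.2120831 ] 92.74587443740303
(54, -10, 10, -0.092) [0.49037623 0.05412843 0.2120831 ] 92.74587443740303
```

Emit:
{"method": "carry_out", "body": {
  "motion": "0 54 -10 10 -0.092;0 54 -10 10 -0.092;0 54 -10 10 -0.092;0 54 -10 10 -0.092;0 54 -10 10 -0.092;0 54 -10 10 -0.092;0 19 0 0 0;0 0 0 0 0"
}}

```text
clock: 2.15
tcp_pos: [0.4926, 0.0661, 0.2112]
orientation: [-2.182, -2.26, 0.0]
contact_force: [-0.3, -0.3, -0.1]
grip_width: 0.0853
```

Run:
```python
from h import *
w=camera_params("wrist");im=grab_frame("wrist");cv2.imwrite("pics/w2.png",im[:,:,::-1])
print(r.get_obs()['qvel'].round(3), proj(w,[.4893,.0727,.075]))
for nm,lo,hi in (("white",(0,0,200),(180,60,255)),("blue",(105,130,40),(128,255,255))):
  for b in blobs(im,lo,hi,60)[0]: print(nm,b,onz(w,b[1],.075).round(4))
print(togo([.4893,.0727,.06],92.7))
```

```text
[ 0.02  -0.003  0.023 -0.002  0.    -0.     0.   ] [253.34838059 173.10763545]
white (np.int32(641), array([250.95,  20.71]), array([230,  13,  42,  23], dtype=int32)) [0.4829 0.209  0.075 ]
white (np.int32(1717), array([250.52,  51.93]), array([229,  28,  44,  49], dtype=int32)) [0.4832 0.1843 0.075 ]
white (np.int32(532), array([436.3,  74.3]), array([392,  63,  93,  24], dtype=int32)) [0.6538 0.1709 0.075 ]
white (np.int32(2685), array([251.64, 113.74]), array([232,  73,  39,  83], dtype=int32)) [0.4858 0.1307 0.075 ]
white (np.int32(1619), array([252.63, 176.42]), array([233, 151,  40,  50], dtype=int32)) [0.4887 0.0692 0.075 ]
white (np.int32(104), array([132.36, 278.08]), array([124, 274,  15,  11], dtype=int32)) [ 0.3566 -0.0533  0.075 ]
white (np.int32(106), array([379.28, 278.2 ]), array([374, 274,  15,  11], dtype=int32)) [ 0.6352 -0.0437  0.075 ]
(array([  8.4,  -3.2, 151.2]), 'psi', np.float64(91.88), 'twist', np.float64(-0.0144))
```

View pics/w2.png

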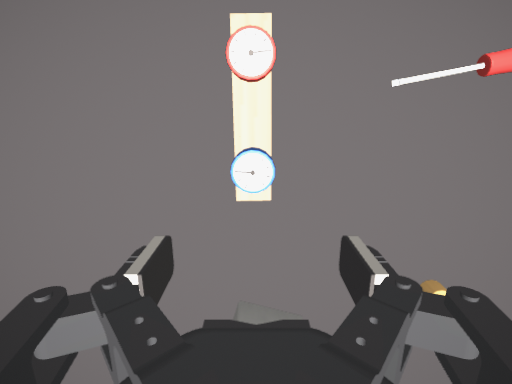

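Emit:
{"method": "carry_out", "body": {
  "motion": "0 8.5 -3 0 -0.014;0 0 0 40 0;0 0 0 40 0;0 0 0 30 0;0 0 0 0 0;0 0 0 0 0;0 0 0 0 0;0 0 0 0 0"
}}

```text
clock: 3.2
tcp_pos: [0.4902, 0.074, 0.1023]
orientation: [2.168, 2.272, 0.002]
contact_force: [0.7, 0.5, 0.4]
grip_width: 0.0856
```

Run:
```python
from h import *
o=r.get_obs();print(o['qvel'].round(3),o['tcp_pos'],R.from_rotvec(o['orientation']).as_matrix().round(4))
print(togo([.4893,.0727,.041],92.7))
```

```text
[-0.004  0.006 -0.002  0.006 -0.    -0.002 -0.002] [0.4902254  0.07397464 0.10233824] [[-4.670e-02  9.989e-01  2.000e-03]
 [ 9.989e-01  4.670e-02  1.000e-04]
 [-0.000e+00  2.000e-03 -1.000e+00]]
(array([-1.2, -1.1, 61.3]), 'psi', np.float64(92.68), 'twist', np.float64(-0.0004))
```

Emit:
{"method": "carry_out", "body": {
  "motion": "0 -1 -1 30 0;0 0 0 31 0;0 0 0 0 0;0.6 0 0 0 0;1 0 0 0 0;1 0 0 0 0;1 0 0 0 0;1 0 0 0 0",
  "newtons": 50
}}

```text
clock: 4.2
tcp_pos: [0.4896, 0.0731, 0.0417]
orientation: [2.168, 2.272, 0.003]
contact_force: [-0.3, 0.2, 6.6]
grip_width: 0.0448
```

Run:
```python
from h import *
w=camera_params("wrist");im=grab_frame("wrist");cv2.imwrite("pics/w3.png",im[:,:,::-1])
o=r.get_obs();print(o['contact_force'],o['grip_width'])
print(togo([.4893,.0727,.041],92.7))
```

```text
[-1.4226989  -1.00351273  5.60574649] 0.04459659182369465
(array([-0.4, -0.4,  0.7]), 'psi', np.float64(92.68), 'twist', np.float64(-0.0003))
```

View pics/w3.png

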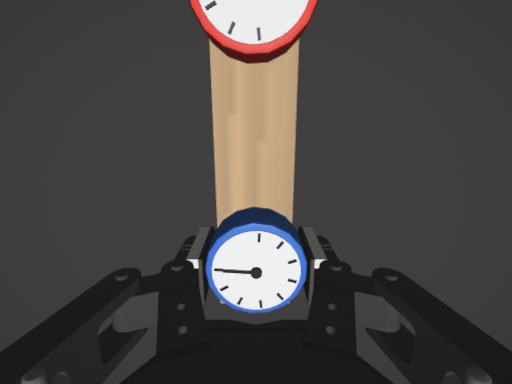

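Emit:
{"method": "carry_out", "body": {
  "motion": "1 0 0 -20 0;1 0 0 -40 0;1 0 0 -50 0;1 0 0 -40 0;1 -30 0 0 0.1;1 -50 0 0 0.1;1 -50 0 0 0.095;1 -40 0 0 0"
}}

```text
clock: 5.25
tcp_pos: [0.4684, -0.0985, 0.1896]
orientation: [-2.484, -1.923, 0.002]
contact_force: [0.3, -0.7, -0.7]
grip_width: 0.0447
```

Run:
```python
from h import *
o=r.get_obs();print(o['qvel'].round(3),o['contact_force'],o['grip_width'],o['tcp_pos'])
print(togo([.511,-.190,.18],75.8))
```

```text
[ 0.517 -0.068  0.153  0.069 -0.086 -0.03   0.745] [ 0.32538624 -0.71459889 -0.68505603] 0.04470942955187426 [ 0.46842319 -0.0984629   0.18964587]
(array([-77.9,  64.2,   9.7]), 'psi', np.float64(75.49), 'twist', np.float64(-0.0054))
```

Run:
```python
from h import *
p,s=sim([(0,0,-150,0),(-30,0,0,.1),(-50,0,0,.1),(-50,0,0,.095),(-40,0,0,0)],[.4896,.0731,.0417],np.radians(92.68))
print(p,np.degrees(s))
d=np.array([.511,-.19])-p[:2]
print(d@[np.cos(s),np.sin(s)],d@[np.sin(s),-np.cos(s)])
```

```text
[ 0.47088406 -0.09498458  0.1917    ] 75.77774504364072
-0.08224735509399886 0.062230148938522155
```

Emit:
{"method": "carry_out", "body": {
  "motion": "1 -40 31 0 0;1 -42 31 0 0;1 0 0 0 0;1 0 0 20 0;1 0 0 10 0;1 0 0 0 0;1 0 0 0 0;1 0 0 0 0"
}}

```text
clock: 6.25
tcp_pos: [0.5102, -0.1898, 0.1609]
orientation: [2.478, 1.929, 0.001]
contact_force: [0.1, 0.4, -0.8]
grip_width: 0.0448
```

Run:
```python
from h import *
o=r.get_obs();print(o['qvel'].round(3),o['contact_force'],o['grip_width'],o['tcp_pos'])
print(togo([.511,-.190,.13],75.8))
for n,c in (("scene",(100,235,115,245)),("side",(95,215,270,380)),("wrist",(0,384,0,512))):
    im=grab_frame(n)[:,:,::-1]; cv2.imwrite(f"pics/{n}4.png",im); z=im[c[0]:c[1],c[2]:c[3]]
    k=5 if n!="wrist" else 1; cv2.imwrite(f"pics/{n}4z.png",cv2.resize(z,None,fx=k,fy=k,interpolation=2)[:600])
```

```text
[-0.001  0.001 -0.    -0.     0.    -0.001  0.   ] [ 0.09155325  0.38646069 -0.80028595] 0.044804446255914725 [ 0.51022162 -0.18983684  0.16093913]
(array([ 0. ,  0.8, 30.9]), 'psi', np.float64(75.8), 'twist', np.float64(-0.0001))
```

View pics/scene4z.png

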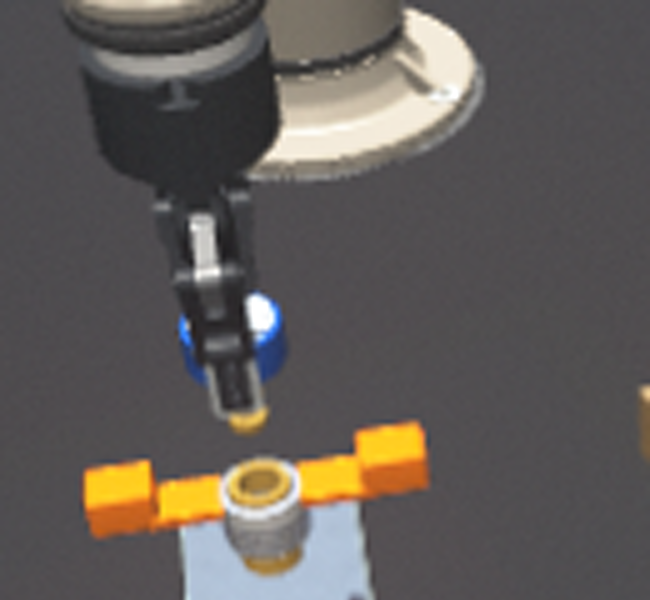

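View pics/side4z.png

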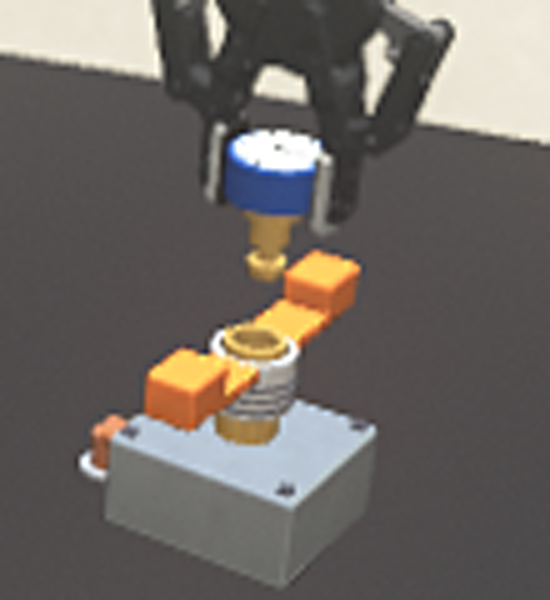

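View pics/wrist4z.png

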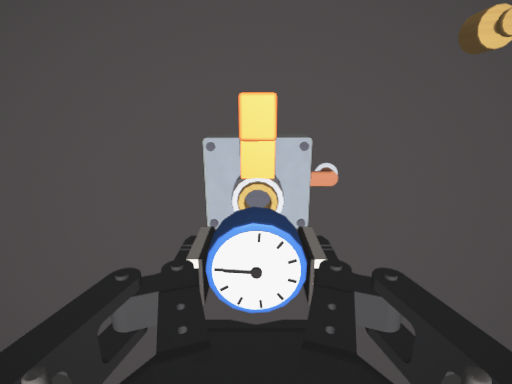

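Run:
```python
from h import *
s=camera_params("scene");d=camera_params("side");w=camera_params("wrist");T=R.from_rotvec(r.get_obs()['orientation'])
tip=tri([s,d],[(164.2,184.4),(323.0,149.0)]);m=tri([s,d],[(166.8,196.4),(320.9,162.8)])
zt=r.get_obs()['tcp_pos'][2]+.0223-.049
print('tip',tip,'expected z',zt,'mouth',m)
for p,a,b in ((s,(164.2,184.4),(166.8,196.4)),(d,(323.0,149.0),(320.9,162.8))): 
    A=onz(p,a,zt);B=onz(p,b,.1);print(A,B,'mouth-tip tool',T.inv().apply(B-A)*1e3)
im=cv2.imread("pics/wrist4.png");cv2.imwrite("pics/w4z.png",cv2.resize(im[90:330,180:340],None,fx=2.5,fy=2.5,interpolation=2))
g=onz(w,(256.5,272),zt+.049+.011);M=onz(w,(258,201.5),.1);print('wrist',g,M,'tool',T.inv().apply(M-g)*1e3)
```

```text
tip [ 0.51046594 -0.19105509  0.13449437] expected z 0.13400655172274478 mouth [ 0.51189536 -0.19086493  0.09822393]
[ 0.5118404  -0.19053045  0.13400655] [ 0.51625263 -0.19069446  0.1       ] mouth-tip tool [ 0.92855734  4.29374301 34.00943571]
[ 0.51019201 -0.19452458  0.13400655] [ 0.51053318 -0.19034152  0.1       ] mouth-tip tool [ 4.14332979 -0.71979664 34.00550861]
wrist [ 0.51032814 -0.18968485  0.19400655] [ 0.51190592 -0.18874435  0.1       ] tool [ 1.31146966  1.23300289 94.00726272]
```

View pics/w4z.png

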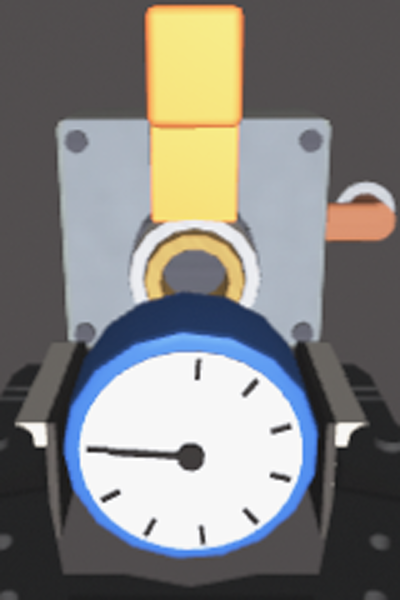

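Emit:
{"method": "carry_out", "body": {
  "motion": "1 0.8 1.3 0 0;1 0 0 10 0;1 0 0 12 0;1 0 0 6 0;1 0 0 0 0;1 0 0 0 0;1 0 0 0 0;1 0 0 0 0"
}}

```text
clock: 7.4
tcp_pos: [0.5115, -0.1895, 0.1326]
orientation: [2.479, 1.929, 0.0]
contact_force: [0.2, 0.2, -1.9]
grip_width: 0.0448
```

Run:
```python
from h import *
o=r.get_obs();print(o['contact_force'],o['grip_width'],o['tcp_pos'])
Z=[]
for n,c in (("scene",(150,220,130,205)),("side",(125,195,285,360))):
    im=grab_frame(n)[:,:,::-1]; cv2.imwrite(f"pics/{n}5.png",im); z=im[c[0]:c[1],c[2]:c[3]]
    Z.append(cv2.resize(z,None,fx=5,fy=5,interpolation=2))
cv2.imwrite("pics/z5.png",np.hstack(Z))
im=grab_frame("wrist")[:,:,::-1];cv2.imwrite("pics/wrist5z.png",cv2.resize(im[90:330,180:340],None,fx=2.5,fy=2.5,interpolation=2))
```

```text
[ 0.17583555  0.22586335 -1.9013265 ] 0.044776098240165624 [ 0.51148376 -0.18947299  0.13258518]
```

View pics/z5.png

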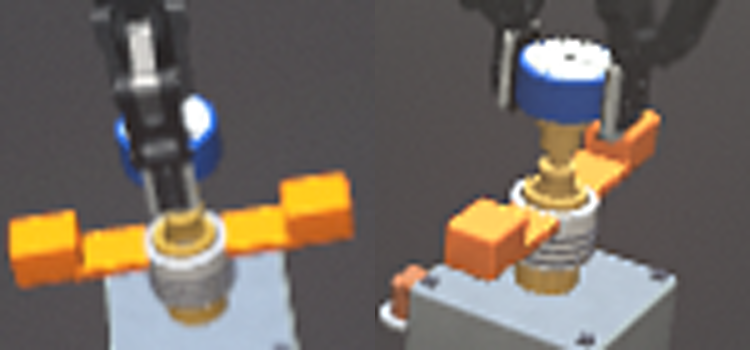

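View pics/wrist5z.png

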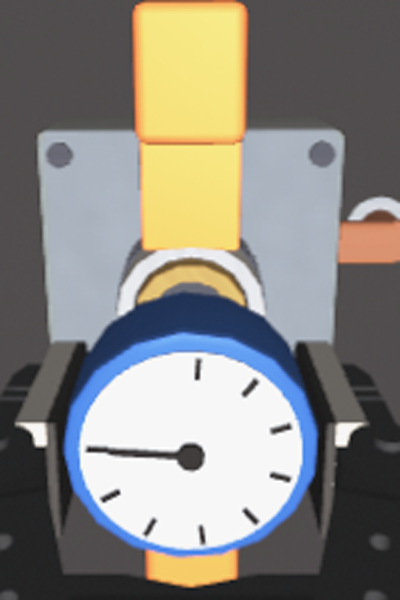

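Run:
```python
from h import *
w=camera_params("wrist");T=R.from_rotvec(r.get_obs()['orientation']);t=r.get_obs()['tcp_pos']
# ring tops in wrist crop: white outer top y=248, gold outer top ~261 ; project expected for mouth offset 0
B=lambda x,y:(180+x/2.5-.3,90+y/2.5-.3)
for nm,uv,rad,z in (("gold top",B(191,261),.0155,.1),("tab inner edge",B(190,142),.048,.112),("tab outer",B(190,2),.080,.112)):
    X=onz(w,uv,z); print(nm,(T.inv().apply(X-t)*1e3).round(2)[:2],'minus rad',rad*1e3)
z5=cv2.imread("pics/scene5.png")[175:215,150:185];z6=cv2.imread("pics/side5.png")[150:185,300:340]
cv2.imwrite("pics/z6.png",np.hstack([cv2.resize(z5,(350,400),interpolation=2),cv2.resize(z6,(400,400),interpolation=2)]))
s=camera_params("scene");d=camera_params("side")
for p,o in ((s,(150,175)),(d,(300,150))):
  for dx in (-.001,0,.001):
    X=t+T.apply([dx,0,0]); X[2]=.108; Y=t.copy();Y[2]=.1
    print(((proj(p,X)-o+.5)*10-.5).round(1), end=' ')
  X=t+T.apply([0,.001,0]);X[2]=.108; print('dy',((proj(p,X)-o+.5)*10-.5).round(1),'mouth if at tcp',((proj(p,Y)-o+.5)*10-.5).round(1))
```

```text
gold top [1.605e+01 1.000e-02] minus rad 15.5
tab inner edge [48.4 -0.2] minus rad 48.0
tab outer [78.86 -0.16] minus rad 80.0
[162.2 180.4] [166.5 179.8] [170.7 179.2] dy [166.7 182.5] mouth if at tcp [171.3 204.9]
[214.5 101.5] [212.4 103. ] [210.3 104.6] dy [208.6 101.8] mouth if at tcp [208.9 133.4]
```

View pics/z6.png

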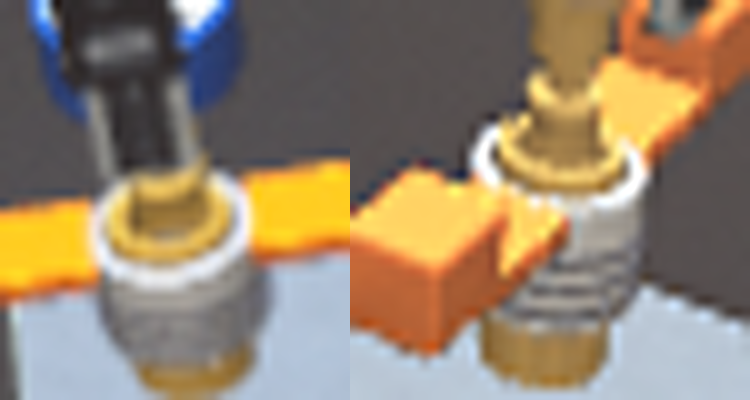

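Emit:
{"method": "carry_out", "body": {
  "motion": "1 0 0 3 0;1 0 0 3 0;1 0 0 3 0;1 0 0 3 0;1 0 0 0 0;1 0 0 0 0;1 0 0 0 0;1 0 0 0 0"
}}

```text
clock: 8.55
tcp_pos: [0.5114, -0.1894, 0.1204]
orientation: [2.479, 1.929, 0.0]
contact_force: [-0.6, -0.2, -0.9]
grip_width: 0.0447
```

Emit:
{"method": "carry_out", "body": {
  "motion": "1 0 0 3 0;1 0 0 3 0;1 0 0 2 0;1 0 0 1 0;1 0 0 0 0;1 0 0 0 0;1 0 0 0 0;1 0 0 0 0"
}}

```text
clock: 9.55
tcp_pos: [0.5113, -0.1894, 0.1114]
orientation: [2.479, 1.93, 0.0]
contact_force: [-0.4, 0.1, -0.2]
grip_width: 0.045
```

Run:
```python
from h import *
Z=[]
for n,c in (("scene",(150,220,130,205)),("side",(125,195,285,360))):
    im=grab_frame(n)[:,:,::-1]; z=im[c[0]:c[1],c[2]:c[3]]
    Z.append(cv2.resize(z,None,fx=5,fy=5,interpolation=2))
cv2.imwrite("pics/z7.png",np.hstack(Z))
```

```text
(no output)
```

View pics/z7.png

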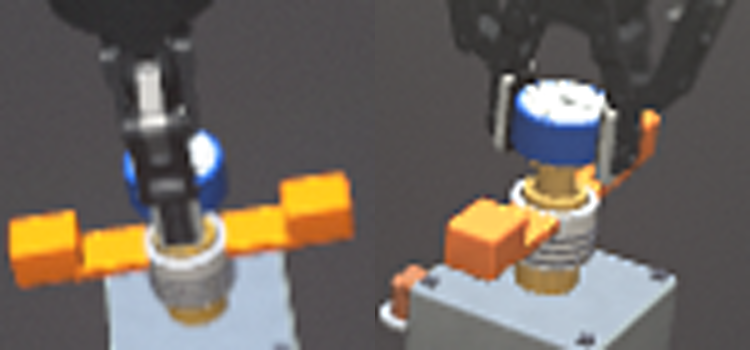

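Emit:
{"method": "carry_out", "body": {
  "motion": "1 0 0 1 0;1 0 0 0 0;0 0 0 0 0;0 0 0 0 0;0 0 0 0 0;0 0 0 0 0;0 0 0 -10 0;0 0 0 -15 0"
}}

```text
clock: 10.65
tcp_pos: [0.5112, -0.1893, 0.136]
orientation: [-2.479, -1.929, 0.0]
contact_force: [0.1, 0.4, 0.4]
grip_width: 0.0854
```

Emit:
{"method": "carry_out", "body": {
  "motion": "0 0 0 -20 0;0 0 0 -20 0;1 0 0 -10 0;1 20 0 0 0;1 25 0 0 0;1 20 0 0 0;1 0 0 0 0;1 0 0 0 0"
}}

```text
clock: 11.65
tcp_pos: [0.527, -0.1274, 0.1853]
orientation: [2.48, 1.928, -0.001]
contact_force: [0.2, -1.4, 0.5]
grip_width: -0.0005
```

Run:
```python
from h import *
o=r.get_obs();print(o['contact_force'],o['grip_width'],o['tcp_pos'])
print(togo([.5275,-.127,.112],75.8))
Z=[]
for n,c in (("scene",(150,220,130,205)),("side",(125,195,285,360))):
    im=grab_frame(n)[:,:,::-1]; z=im[c[0]:c[1],c[2]:c[3]]
    Z.append(cv2.resize(z,None,fx=5,fy=5,interpolation=2))
cv2.imwrite("pics/z8.png",np.hstack(Z))
```

```text
[ 0.15888467 -1.38903437  0.46067424] -0.00046732319292100026 [ 0.52695795 -0.12744176  0.18531184]
(array([ 0.6,  0.4, 73.3]), 'psi', np.float64(75.74), 'twist', np.float64(-0.001))
```

View pics/z8.png

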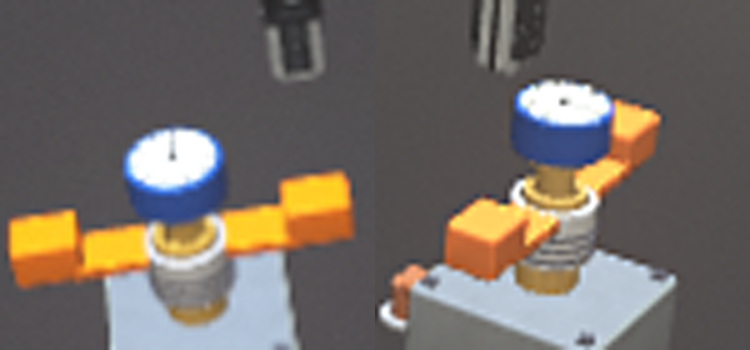

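Emit:
{"method": "carry_out", "body": {
  "motion": "1 1 0 30 0;1 0 0 30 0;1 0 0 9 0;1 0 0 3 0;1 0 0 3 0;1 0 0 3 0;1 0 0 0 0;1 0 0 0 0"
}}

```text
clock: 12.75
tcp_pos: [0.5282, -0.1257, 0.1082]
orientation: [2.478, 1.928, 0.001]
contact_force: [-0.8, -0.2, 6.1]
grip_width: 0.0001
```

Run:
```python
from h import *
o=r.get_obs();print(o['contact_force'],o['moment'],o['tcp_pos'])
Z=[]
for n,c in (("scene",(150,220,130,205)),("side",(125,195,285,360))):
    im=grab_frame(n)[:,:,::-1]; z=im[c[0]:c[1],c[2]:c[3]]
    Z.append(cv2.resize(z,None,fx=5,fy=5,interpolation=2))
cv2.imwrite("pics/z9.png",np.hstack(Z))
```

```text
[-0.76456943 -0.18375566  6.066693  ] [-0.19344954  0.17754881 -0.02473739] [ 0.52819988 -0.12574182  0.1081951 ]
```

View pics/z9.png

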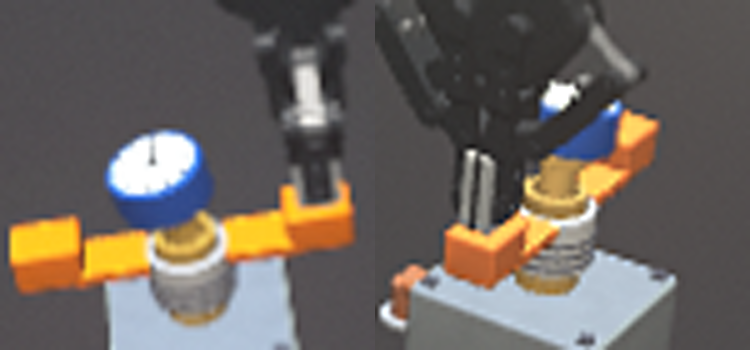

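Emit:
{"method": "carry_out", "body": {
  "motion": "1 0 0 3 0;1 0 0 3 0;1 0 0 2 0;1 0 0 1 0;1 0 0 0 0;1 0 0 0 0;1 0 0 0 0;1 0 0 0 0"
}}

```text
clock: 13.85
tcp_pos: [0.5283, -0.1257, 0.1]
orientation: [2.478, 1.928, 0.001]
contact_force: [-4.7, 0.1, 12.9]
grip_width: -0.0003
```

Run:
```python
from h import *
o=r.get_obs();print(o['contact_force'],o['moment'],o['tcp_pos'])
Z=[]
for n,c in (("scene",(150,220,130,205)),("side",(125,195,285,360))):
    im=grab_frame(n)[:,:,::-1]; z=im[c[0]:c[1],c[2]:c[3]]
    Z.append(cv2.resize(z,None,fx=5,fy=5,interpolation=2))
cv2.imwrite("pics/z10.png",np.hstack(Z))
cv2.imwrite("pics/w10.png",grab_frame("wrist")[:,:,::-1])
```

```text
[-4.71218496  0.05879609 12.9482531 ] [-0.09362956  0.83870626  0.00287355] [ 0.52827076 -0.12574069  0.09997826]
```

View pics/z10.png

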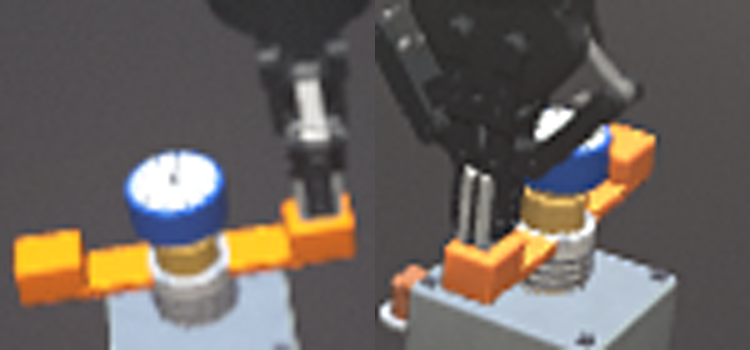

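Run:
```python
from h import *
p=camera_params("scene");im=grab_frame("scene")
bl=[b for b in blobs(im,(0,0,190),(180,70,255),30)[0] if 145<b[1][0]<185 and 165<b[1][1]<200]
for b in bl: print(b)
for z in (.130,.144): print(z,proj(p,[.5115,-.190,z]))
print(r.get_obs()['tcp_pos'])
w=cv2.imread("pics/w10.png")
```

```text
(np.int32(152), array([164.24, 185.86]), array([156, 180,  17,  12], dtype=int32))
0.13 [164.62582449 185.56156106]
0.144 [163.74199209 180.94721107]
[ 0.52827981 -0.12573197  0.09997393]
```

View pics/w10.png

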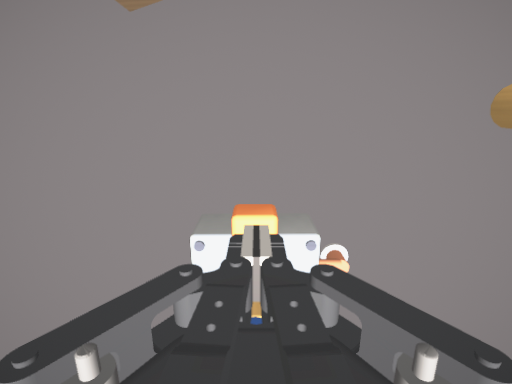

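The dial is at row 185.9. Home predicts 185.6 and standing on the dogs predicts 180.9, so the gauge has dropped. I'll let the sleeve return now.

Emit:
{"method": "carry_out", "body": {
  "motion": "1 0 0 -5 0;1 0 0 -5 0;1 0 0 -5 0;1 0 0 -10 0;1 0 0 -25 0;1 0 0 -35 0;1 0 0 -35 0;1 0 0 0 0"
}}

```text
clock: 15.05
tcp_pos: [0.5293, -0.1253, 0.2213]
orientation: [2.476, 1.927, 0.006]
contact_force: [-0.0, -0.0, 0.1]
grip_width: -0.0
```

Emit:
{"method": "carry_out", "body": {
  "motion": "1 30 0 0 0;1 40 0 0 0;1 0 0 0 0;1 0 0 0 0;1 0 0 0 0;1 0 0 0 0;1 0 0 0 0;1 0 0 0 0"
}}

```text
clock: 16.05
tcp_pos: [0.5447, -0.0578, 0.2183]
orientation: [2.479, 1.929, 0.0]
contact_force: [-0.1, -0.4, 0.7]
grip_width: -0.0001
```

Run:
```python
from h import *
o=r.get_obs();print(o['contact_force'],o['tcp_pos'])
Z=[]
for n,c in (("scene",(150,220,130,205)),("side",(125,195,285,360))):
    im=grab_frame(n);cv2.imwrite(f"pics/{n}11.png",im[:,:,::-1]); z=im[:,:,::-1][c[0]:c[1],c[2]:c[3]]
    Z.append(cv2.resize(z,None,fx=5,fy=5,interpolation=2)); p=camera_params(n)
    old=cv2.imread(f"pics/{n}0.png")[:,:,::-1].copy()
    for nm,i in (("before",old),("now",im)):
        print(n,nm,[(b[0],b[1]) for b in blobs(i,(5,180,120),(22,255,255),40)[0] if 120<b[1][0]<350 and 135<b[1][1]<215])
    print([(b[0],b[1]) for b in blobs(im,(0,0,190),(180,70,255),30)[0] if 150<b[1][0]<340 and 135<b[1][1]<200],[proj(p,[.5115,-.19,z]).round(1) for z in (.13,.144)])
cv2.imwrite("pics/z11.png",np.hstack(Z))
```

```text
[-0.07497494 -0.39696617  0.70151561] [ 0.5446669  -0.05775752  0.21832243]
scene before [(np.int32(146), array([190.55, 193.63])), (np.int32(165), array([142.16, 200.64]))]
scene now [(np.int32(140), array([190.71, 193.44])), (np.int32(162), array([142.14, 200.57]))]
[(np.int32(97), array([292.32, 156.63])), (np.int32(152), array([164.24, 185.86]))] [array([164.6, 185.6]), array([163.7, 180.9])]
side before [(np.int32(57), array([332.26, 154.47])), (np.int32(107), array([306.8 , 174.65]))]
side now [(np.int32(61), array([305.1 , 174.97]))]
[(np.int32(111), array([322.14, 150.44])), (np.int32(466), array([321.26, 184.79]))] [array([321.8, 151.3]), array([322.4, 145.7])]
```

View pics/z11.png

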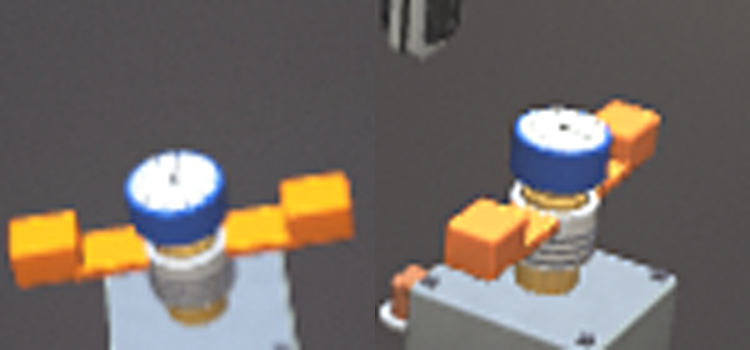

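View pics/scene11.png

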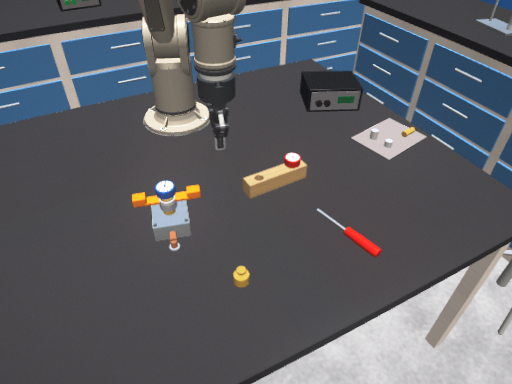

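The gauge is fully home and upright, and the dial sits at the home height in both views. In the scene view the tabs are back at their original pixels, so the sleeve is forward. The red gauge, screwdriver and weight haven't moved, and the arm is clear.

```bash
python3 -c "
from bench import r
print(r.hand_in())"
```

```text
the job is handed in; nothing more can be done
None
```

The blue gauge is home in the coupler with the sleeve forward again, and I handed the job in at about 16 s of the 46 s allowed. I took it from the rack, stood it on the dogs, pushed the left (+y) tab down about 12 mm with closed fingers until it dropped, then let the sleeve spring back.

**Last checks**
- **Gauge home:** the dial's pixel row was 185.9 in the scene view (home 185.6, on the dogs 180.9). In the side view it was 150.4 (home 151.3, on the dogs 145.7).
- **Sleeve forward:** in the scene view both tabs were within 0.2 px of where they started. The side view doesn't add much here: one tab is partly hidden by the gauge and the blob search missed it, though by eye both looked forward.
- **Other objects:** the red gauge, screwdriver and weight looked unmoved, judged by eye apart from the red dial, which was measured.
- **Forces:** the highest I read was about 14 N, while pushing the tab. The arm ended clear of everything, with no real contact force.

**What disagreed or is untested**
- The camera estimates of the mouth differed by 1–2 mm before insertion, but the stem went in without side force.
- The gauge leaned part-way through the sleeve pull, then dropped upright.
- I did not tug on the gauge to test the lock; that it is locked is inferred from the gauge being home and the sleeve forward.

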